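# Close a culture bottle and leave its cap vented

## Task

The square culture bottle with the loosely started cap is to go into the incubator with a vented cap. Put it in the empty middle lane of the bench organiser, fully home against the back wall so that it cannot turn, screw its cap down until it bottoms out, then back the cap off a quarter turn. Lift the bottle by its cap clear of the organiser and finish holding it there, upright and still, by the cap; leave the pots and the slide box where they are.

Things in the scene. Friction and masses are not known exactly. Their poses are not given: they have to be found in the camera images.
- bottle: Off-white square plastic bottle, body 50 x 50 mm (edges rounded 3 mm) with straight sides up to 80 mm, then a round shoulder to 87 mm, a 31 mm neck and the black cap; 114 to 117 mm tall with cap. Loose, upright, 0.12 to 0.22 kg. Origin: centre of the underside; x and y square to the sides, z up. Any two opposite sides can be gripped.
- cap: Black ribbed screw cap on the bottle's axis, 40 mm diameter, 22 mm tall. Origin: centre of its underside, 92 mm above the bottle's underside when bottomed out, 0.67 mm higher per radian unscrewed. Starts caught on its first thread; does not come off. 5 mm or more are free between cap and shoulder. Its x axis points along a small grey rib moulded on its top.
- cap_turn (a joint): Turn of the cap on the bottle, rad: 0 = bottomed out (hard stop), growing as it is unscrewed (anticlockwise from above), end stop at 5.8; pitch 4.2 mm a turn. Starts between 2.2 and 4.4. Friction about 0.07 N m; stays where it is left. The bottle turns along unless the lane keeps it.
- organiser: Grey three-lane bench organiser, fixed, 105 mm deep (x), 182 wide (y), 40 high; floor 4 mm thick, walls 5. Origin: centre of its underside. Lanes run along x, open on top and at the front (-x, roughly facing the robot; front ends of the dividers rounded) and closed by a back wall, inner face at x = +47.5 mm. Lanes 54 mm wide, centred at y = -59, 0, +59 mm; the middle one is empty.
- pot_left: Specimen pot, 49 mm diameter, 54 mm tall, off-white with a red lid, standing in the organiser's +y lane. Origin: centre of the underside. Bystander: leave it.
- pot_right: Specimen pot like the other, in the organiser's -y lane. Origin: centre of the underside. Bystander: leave it.
- slide_box: Flat blue microscope-slide box, 85 x 80 x 30 mm, on the bench to the +y side of the organiser. Origin: centre of the underside. Bystander: leave it.
- lane_home (a point): Point on the organiser's floor (4 mm above the bench), in the middle lane, 25 mm before the back wall: the centre of the bottle's underside belongs here when it is fully home, with 2 mm play to each side. Axes as the organiser's.
There are look-alikes about, which are no part of the job. There is more than one size of the bottle; the one meant has the size given above.

How it is judged:
By the outcome, as a careful person would: the job done as asked, in the order asked, and still so for the second after the job is handed in, while the arm keeps its last pose, push and grip.
It also fails if it takes over 72 s, if anything falls off the work surface, if the arm or the gripper's body presses on something with over 40 N, if the wrist force passes 120 N, or if a joint passes its speed limit or range.

## Robot

A 7-joint arm with a two-finger parallel gripper is mounted at the origin on the work surface. World frame = base frame: x ahead of the robot, y to its left, z up, the work surface at z = 0. Lengths are in m, angles in rad, forces in N, time in s.
With the tool pointing down it reaches from about 0.425 to 0.925 m from the base axis. Payload 6.8 kg.
Tool frame: the origin (TCP) lies midway between the tips of the shut fingers; the grasp point (between the pads) lies 19 mm behind it; z points along the fingers, y is the line along which they close (so a half turn about z gives the same grasp; the last joint's range is limited). The gripper opens to 85 mm and grips with 20 to 120 N. Pads are 22 mm wide; open, the fingers measure 114 mm over their backs; the gripper's body (76 mm by 85 mm) begins 54 mm behind the grasp point. The pads swing forward as they close: fully open they stand 13 mm farther back than shut.
Start: joints at [-1.276, 0.477, 0.022, 1.555, -0.011, 1.109, -0.083], TCP at [0.265, 0.621, 0.231] pointing down, gripper open.
Joint ranges: [-2.96, 2.96], [-0.34, 2.1], [-1.41, 1.46], [0.24, 2.44], [-1.37, 4.51], [0.17, 1.92], [-2.96, 2.96]. Speed limits (rad/s): [2.39, 2.39, 3.14, 3.14, 3.14, 3.14, 3.14].

## Interface

Orientations are given as a unit quaternion [w, x, y, z].
In Python, from station import * gives the robot as it stands. The module is installed in compiled form; this text tells all that it offers.
- The arm moves only by the shell command python3 -m jog 'ROWS' [OPENING] [FORCE]. ROWS is JSON, a list of rows, each an object of numbers: "x", "y", "z": the shift along the tool's x, y, z in m; "ax", "ay", "az": the turn, a rotation vector about the tool's x, y, z in rad. In form: [{"x": .., "y": .., "z": .., "ax": .., "ay": .., "az": ..}, ...]. A call has 1 to 12 rows; each row is the pose to reach, as a shift and turn from the pose commanded when the call began, along the tool's axes at that moment; what a row does not reach only later rows make up. A row lasts 1/10 s, in which the tool goes at most 50 mm and 8.59 degrees, less where a joint would pass 70% of its speed; a pose out of reach is approached as far as the arm can. A call with a gripper value outside its range is refused whole. OPENING is the opening, from 0 (shut) to 1 (fully open), set as the call begins (- or left out, the last holds). The fingers move at their own pace and stop on an object; FORCE is the grip in N (left out, the last holds). Time passes only in rows, so rows that repeat a pose let the fingers close. It gives the time, the measured TCP pose, the force, the opening and the grip force at its end, in the units of the state.
- get_obs(): the state, without advancing time (a new reading comes with each control period).
- read_camera(name): name is "scene" or "top" or "wrist"; returns the picture (480x640x3 uint8, red, green, blue); there is no depth.
- camera_params(name): a dict with "K" (3x3 intrinsics, pixels), "origin" and "attitude" of the camera in the world. Camera axes: x right, y up, looking along -z (the intrinsics and any distortion apply to the point x, -y, -z); pixel columns grow to the right and rows downward; lengths in m; the calibration is good to about 2 mm. A picture is of the moment at which its call begins: read the wrist's pose just before it. camera_params takes no time and is no camera call; for the wrist camera it gives the pose at the moment of the call.
- hand_in(): hands the job in; it is judged then, once.
The state is a dict: "t": time; "q": joint angles; "joint_vel": joint speeds; "joint_torque": joint torques, N m; "eef_pos": TCP position; "tool_rot": TCP orientation; "contact_force": force on the tool from outside, world axes, zero at the start; "torque": the same for the moment, N m; "gripper_width": opening from 0.0 (shut) to 1.0 (fully open); "grasp_force": force on a finger pad.
Only numpy, scipy, OpenCV 4.12 (cv2) and the standard library are available. Lean on these libraries where they do the work, as an engineer would, in place of code of your own. Each camera call takes 0.05 s, during which the arm holds its last target. There are 200 camera calls.

## Working session

There is one attempt and no reset: what is moved stays moved. The work goes in short steps, Python scripts to look and compute and a shell command to move; the robot and the scene stay as the last step left them, time stands still between calls to the robot, and variables do not carry over. Pictures are saved under pics/ and viewed, at most 10 in all, crops included, and the job is handed in when it is done.

```bash
mkdir -p pics; python3 - <<'E'
from station import *
import cv2
for n in ["scene","top"]:
    im=read_camera(n); cv2.imwrite(f"pics/{n}0.png",im[:,:,::-1]); p=camera_params(n); print(n,p)
print(camera_params("wrist")); o=get_obs(); print(o)
E
```

```text
scene {'K': array([[496.12381783,   0.        , 322.77035096],
       [  0.        , 496.12381783, 231.65256407],
       [  0.        ,   0.        ,   1.        ]]), 'origin': array([ 1.03375031, -0.61770389,  0.73751463]), 'attitude': array([0.85016084, 0.41552961, 0.14666766, 0.28818448])}
top {'K': array([[603.99352854,   0.        , 319.81871637],
       [  0.        , 603.99352854, 237.64372234],
       [  0.        ,   0.        ,   1.        ]]), 'origin': array([0.44561768, 0.02440078, 1.3853964 ]), 'attitude': array([-0.70579585, -0.02784455,  0.02599111,  0.70739053])}
{'K': array([[348.63671818,   0.        , 318.34302179],
       [  0.        , 348.63671818, 236.90484354],
       [  0.        ,   0.        ,   1.        ]]), 'origin': array([0.20046359, 0.64845952, 0.37326563]), 'attitude': array([ 0.82640163, -0.1141901 , -0.07454763,  0.54631823])}
{'t': 0.1, 'q': array([-1.2761331 ,  0.47772738,  0.02235008,  1.55631331, -0.01148599,
        1.10931609, -0.08308077]), 'joint_vel': array([-0.00118688, -0.00039499, -0.00105399, -0.00154183, -0.00105218,
        0.00103628,  0.00071338]), 'joint_torque': array([ 3.40300947e-03, -5.97757924e+01,  1.61282871e+00, -2.81951755e+01,
        1.27794643e-02,  5.04906027e-03,  4.53515054e-05]), 'eef_pos': array([0.26438763, 0.62050239, 0.23043301]), 'tool_rot': array([-9.70202552e-05,  2.00003890e-01,  9.79794762e-01, -8.12117574e-04]), 'contact_force': array([0.5892933 , 0.14066819, 0.04002278]), 'torque': array([ 0.00929641,  0.02269008, -0.00562878]), 'grasp_force': 0.0, 'gripper_width': 0.9995794502909608}
```

View pics/top0.png

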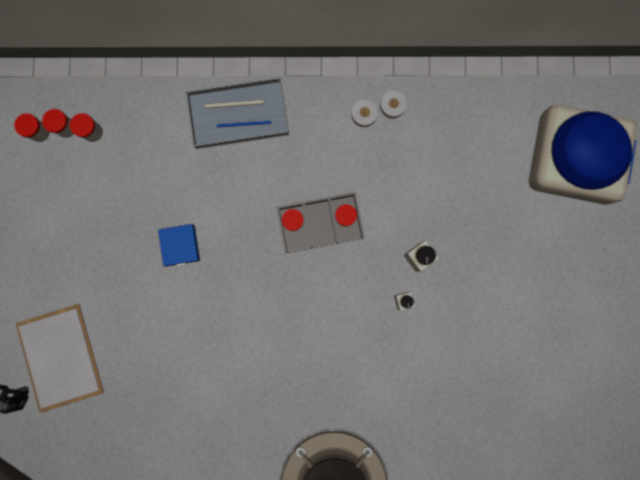

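View pics/scene0.png

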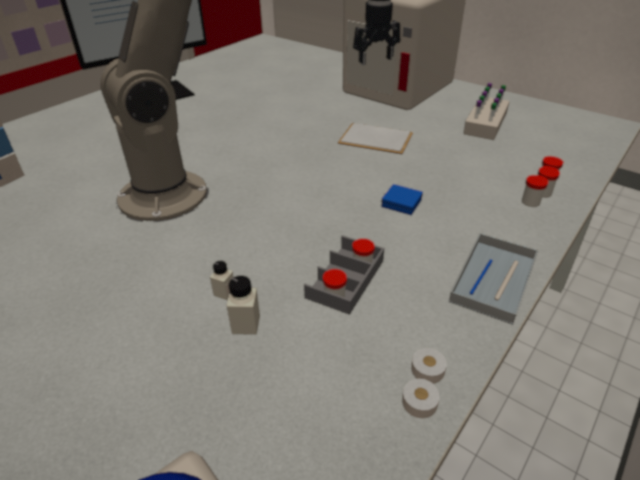

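The top picture shows two black-capped bottles, a larger one at (425,256) and a smaller one at (405,301). The organiser is at (320,222) with pots at (292,219) and (346,215), and the slide box is at (179,245). I'll measure sizes and take one close crop.

```bash
cat > h.py <<'E'
import numpy as np, cv2
from scipy.spatial.transform import Rotation as R
def rot(q): return R.from_quat([q[1],q[2],q[3],q[0]])
def ray(p,uv,z):
    K=p["K"]; d=np.array([(uv[0]-K[0,2])/K[0,0],-(uv[1]-K[1,2])/K[1,1],-1.])
    d=rot(p["attitude"]).apply(d); return p["origin"]+d*(z-p["origin"][2])/d[2]
def proj(p,X):
    c=rot(p["attitude"]).inv().apply(np.atleast_2d(X)-p["origin"]); K=p["K"]
    return np.c_[K[0,0]*c[:,0]/-c[:,2]+K[0,2], K[1,1]*c[:,1]/c[:,2]+K[1,2]]
def blob(mask,near):
    n,l,s,c=cv2.connectedComponentsWithStats(mask.astype(np.uint8))
    i=1+np.argmin([np.hypot(*(c[k]-near))+(1e3 if s[k,4]<20 else 0) for k in range(1,n)])
    return c[i],s[i],l==i
E
python3 - <<'E'
from station import *
from h import *
im=cv2.imread("pics/top0.png"); p=camera_params("top")
g=im.max(2)
for uv in [(425,256),(405,301)]:
    c,s,m=blob(g<50,uv); w=ray(p,c,.115); mm=1270/604*np.sqrt(4*s[4]/np.pi)
    print("cap",c,s,w,"dia mm",mm)
red=(im[:,:,2]>120)&(im[:,:,1]<60)
for uv in [(292,219),(346,215)]:
    c,s,m=blob(red,uv); print("pot",c,ray(p,c,.054),2.2*np.sqrt(4*s[4]/np.pi))
cr=im[180:320,260:450]; cv2.imwrite("pics/crop1.png",cv2.resize(cr,None,fx=4,fy=4,interpolation=cv2.INTER_CUBIC))
E
```

```text
cap [425.26382979 254.43829787] [417 247  18  17 235] [ 0.50659242 -0.19415061  0.115     ] dia mm 36.37104446051561
cap [406.63043478 300.77173913] [402 296  11  11  92] [ 0.4096814  -0.15369217  0.115     ] dia mm 22.757039080641167
pot [292.05337079 219.46067416] [0.58776659 0.08922747 0.054     ] 46.83847419761317
pot [345.66288952 214.72804533] [ 0.59802283 -0.0296201   0.054     ] 46.64070354283821
```

View pics/crop1.png

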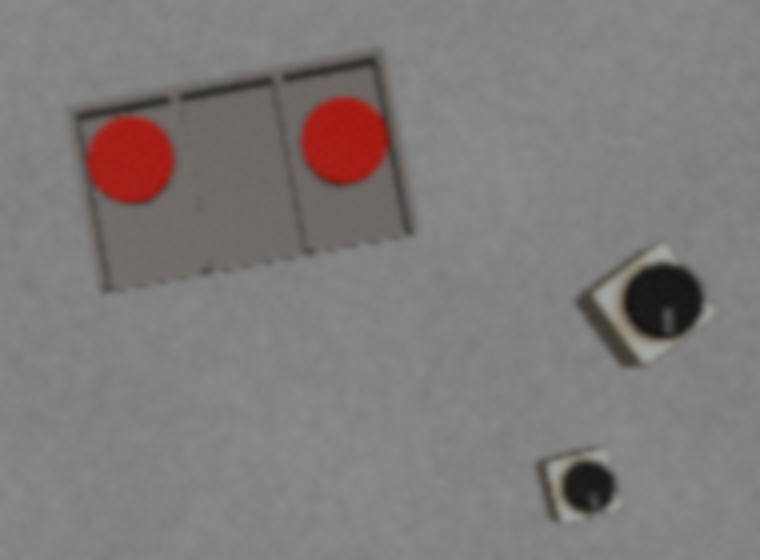

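The bottle at (425,254) has a cap about 38 mm across, so it is the one meant. The one at (406,301) has a cap about 25 mm across and is the look-alike. The target is near (0.507, -0.194). I'll move to a wrist viewpoint that covers both the bottle and the organiser.

```bash
cat >> h.py <<'E'
def delta(o,pos,yaw_y):
    """shift in tool axes and az to bring TCP to pos, tool y at world yaw (deg), assuming tool down"""
    r=rot(o["tool_rot"]); d=r.inv().apply(np.array(pos)-o["eef_pos"])
    y=r.apply([0,1,0]); cur=np.degrees(np.arctan2(y[1],y[0]))
    dy=(yaw_y-cur+180)%360-180
    z=r.apply([0,0,1])
    return dict(shift=d.round(4),az=round(-np.radians(dy),4),curyaw=round(cur,2),tilt=z.round(4),q7=round(o["q"][6],3))
E
python3 - <<'E'
from station import *
from h import *
print(delta(get_obs(),[.52,-.06,.30],20))
E
```

```text
{'shift': array([-0.5019, -0.526 , -0.0686]), 'az': np.float64(0.819), 'curyaw': np.float64(66.93), 'tilt': array([-5.0e-04, -1.6e-03, -1.0e+00]), 'q7': np.float64(-0.083)}
```

```bash
python3 -m jog '[{"x":-0.5,"y":-0.526,"z":-0.07,"az":0.82},{"x":-0.5,"y":-0.526,"z":-0.07,"az":0.82},{"x":-0.5,"y":-0.526,"z":-0.07,"az":0.82},{"x":-0.5,"y":-0.526,"z":-0.07,"az":0.82},{"x":-0.5,"y":-0.526,"z":-0.07,"az":0.82},{"x":-0.5,"y":-0.526,"z":-0.07,"az":0.82},{"x":-0.5,"y":-0.526,"z":-0.07,"az":0.82},{"x":-0.5,"y":-0.526,"z":-0.07,"az":0.82},{"x":-0.5,"y":-0.526,"z":-0.07,"az":0.82},{"x":-0.5,"y":-0.526,"z":-0.07,"az":0.82},{"x":-0.5,"y":-0.526,"z":-0.07,"az":0.82},{"x":-0.5,"y":-0.526,"z":-0.07,"az":0.82}]'
python3 - <<'E'
from station import *
from h import *
print(delta(get_obs(),[.52,-.06,.30],20))
E
```

```text
{'shift': array([-0.5019, -0.526 , -0.0686]), 'az': np.float64(0.819), 'curyaw': np.float64(66.93), 'tilt': array([-5.0e-04, -1.6e-03, -1.0e+00]), 'q7': np.float64(-0.083)}validation failed for argument at $[0]...
```

```bash
python3 -m jog '[{"x":-0.5,"y":-0.526,"z":-0.07,"ax":0,"ay":0,"az":0.82},{"x":-0.5,"y":-0.526,"z":-0.07,"ax":0,"ay":0,"az":0.82},{"x":-0.5,"y":-0.526,"z":-0.07,"ax":0,"ay":0,"az":0.82},{"x":-0.5,"y":-0.526,"z":-0.07,"ax":0,"ay":0,"az":0.82},{"x":-0.5,"y":-0.526,"z":-0.07,"ax":0,"ay":0,"az":0.82},{"x":-0.5,"y":-0.526,"z":-0.07,"ax":0,"ay":0,"az":0.82},{"x":-0.5,"y":-0.526,"z":-0.07,"ax":0,"ay":0,"az":0.82},{"x":-0.5,"y":-0.526,"z":-0.07,"ax":0,"ay":0,"az":0.82},{"x":-0.5,"y":-0.526,"z":-0.07,"ax":0,"ay":0,"az":0.82},{"x":-0.5,"y":-0.526,"z":-0.07,"ax":0,"ay":0,"az":0.82},{"x":-0.5,"y":-0.526,"z":-0.07,"ax":0,"ay":0,"az":0.82},{"x":-0.5,"y":-0.526,"z":-0.07,"ax":0,"ay":0,"az":0.82}]'
python3 - <<'E'
from station import *
from h import *
print(delta(get_obs(),[.52,-.06,.30],20))
E
```

```text
t: 1.3
eef_pos: [0.4735, 0.0595, 0.2891]
tool_rot: [-0.0, 0.574, 0.819, 0.0]
contact_force: [0.4, -0.6, 0.7]
gripper_width: 1.0
grasp_force: 0.0
{'shift': array([-0.1282,  0.003 , -0.011 ]), 'az': np.float64(-0.0009), 'curyaw': np.float64(19.95), 'tilt': array([ 0.e+00,  5.e-04, -1.e+00]), 'q7': np.float64(0.149)}
```

```bash
python3 -m jog '[{"x":-0.128,"y":0.003,"z":-0.011,"ax":0,"ay":0,"az":0},{"x":-0.128,"y":0.003,"z":-0.011,"ax":0,"ay":0,"az":0},{"x":-0.128,"y":0.003,"z":-0.011,"ax":0,"ay":0,"az":0},{"x":-0.128,"y":0.003,"z":-0.011,"ax":0,"ay":0,"az":0},{"x":-0.128,"y":0.003,"z":-0.011,"ax":0,"ay":0,"az":0}]'
python3 - <<'E'
from station import *
from h import *
import json
p=camera_params("wrist"); im=read_camera("wrist"); cv2.imwrite("pics/w1.png",im[:,:,::-1])
json.dump({k:np.array(v).tolist() for k,v in p.items()},open("w1.json","w"))
print(p["origin"],rot(p["attitude"]).apply([0,0,-1]),get_obs()["eef_pos"])
E
```

```text
t: 1.8
eef_pos: [0.5196, -0.058, 0.2995]
tool_rot: [-0.0, 0.575, 0.818, -0.0]
contact_force: [0.4, 0.8, -0.2]
gripper_width: 1.0
grasp_force: 0.0
[0.49535228 0.00719089 0.44235371] [ 0.09107046 -0.25365857 -0.96299715] [ 0.51947907 -0.05686827  0.29938635]
```

View pics/w1.png

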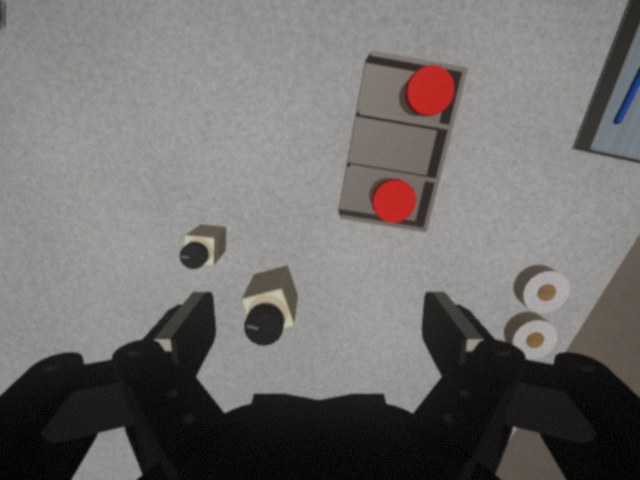

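The wrist picture shows the large bottle with its cap at (264,324) and the small look-alike at (194,255). The organiser's corners are near (370,53), (466,67), (427,231) and (340,218). Next I'll fit the models to the image edges.

```bash
cat >> h.py <<'E'
from scipy.optimize import minimize
def seg(a,b,n=60): t=np.linspace(.06,.94,n)[:,None]; return np.array(a)*(1-t)+np.array(b)*t
def rect(x0,x1,y0,y1,z): c=[(x0,y0,z),(x1,y0,z),(x1,y1,z),(x0,y1,z)]; return np.vstack([seg(c[i],c[(i+1)%4]) for i in range(4)])
ORG=np.vstack([rect(-.0525,.0525,-.091,.091,.04)]+[seg((-.045,y,.04),(.046,y,.04)) for y in (-.032,-.027,.027,.032)]+[seg((.0475,-.026,.04),(.0475,.026,.04))])
def fit(im,p,M,x0,sig=(2.5,1.2),lock=None):
    g=cv2.cvtColor(im,cv2.COLOR_BGR2GRAY).astype(np.float32)
    x=np.array(x0,float); sc=np.array([.01,.01,.1])
    for s in sig:
        b=cv2.GaussianBlur(g,(0,0),s); G=np.sqrt(np.hypot(cv2.Sobel(b,5,1,0),cv2.Sobel(b,5,0,1)))
        def f(v):
            v=v*sc; c,sn=np.cos(v[2]),np.sin(v[2]); W=M.copy()
            W[:,0]=v[0]+c*M[:,0]-sn*M[:,1]; W[:,1]=v[1]+sn*M[:,0]+c*M[:,1]
            u=proj(p,W).astype(np.float32)
            return -cv2.remap(G,u[:,0].reshape(-1,1),u[:,1].reshape(-1,1),cv2.INTER_LINEAR).mean()
        best=min((minimize(f,x/sc+d,method="Nelder-Mead",options=dict(initial_simplex=(x/sc+d)+np.vstack([np.zeros(3),.5*np.eye(3)]),xatol=1e-4,fatol=1e-5)) for d in np.random.default_rng(0).normal(0,.4,(12,3))),key=lambda r:r.fun)
        x=best.x*sc
    return x,best.fun
def draw(im,p,M,x):
    c,s=np.cos(x[2]),np.sin(x[2]); W=M.copy(); W[:,0]=x[0]+c*M[:,0]-s*M[:,1]; W[:,1]=x[1]+s*M[:,0]+c*M[:,1]
    for u in proj(p,W): cv2.circle(im,tuple(int(round(a*16)) for a in u),8,(0,255,0),-1,cv2.LINE_AA,4)
BOT=np.vstack([rect(-.025,.025,-.025,.025,.079)]+[seg((-.025,-.025,0),(.025,-.025,0)),seg((.025,-.025,0),(.025,.025,0)),seg((.025,.025,0),(-.025,.025,0)),seg((-.025,.025,0),(-.025,-.025,0))])
E
python3 - <<'E'
from station import *
from h import *
import json
im=cv2.imread("pics/w1.png"); p={k:np.array(v) for k,v in json.load(open("w1.json")).items()}
t=cv2.imread("pics/top0.png"); pt=camera_params("top")
for nm,I,P,near in(("w",im,p,(264,324)),("t",t,pt,(425,254))):
    xo,f=fit(I,P,ORG,(.59,.03,.18)); print(nm,"org",xo,np.degrees(xo[2]),f)
    m=I.max(2)<45
    print("cap",[ray(P,c,.117) for c in [blob(m,near)[0]]] )
    xb,f=fit(I,P,BOT,(.507,-.194,.66)); print("bot",xb,np.degrees(xb[2]),f)
    if nm=="w":
        o=cv2.resize(im[40:360,180:480],None,fx=1,fy=1).copy()
        d=cv2.resize(im,None,fx=2.4,fy=2.4,interpolation=cv2.INTER_CUBIC); q=dict(P); q["K"]=P["K"].copy()*2.4
        draw(d,q,ORG[::2],xo); draw(d,q,BOT[::2],xb)
        for r,uv in(("pot",(430,90)),("pot",(395,200))):
            c,s,_=blob((im[:,:,2]>110)&(im[:,:,1]<60),uv); print(r,ray(p,c,.058))
        cv2.imwrite("pics/fit1.png",d[100:840,430:1150][:, :][:740:1][:600*740//740])
E
python3 -c "
import cv2;a=cv2.imread('pics/fit1.png');print(a.shape)"
```

```text
w org [0.58337057 0.02672626 0.16902453] 9.684392420030477 -7.176753997802734
cap [array([ 0.50544695, -0.18584583,  0.117     ])]
bot [ 0.50525964 -0.19403357  0.62330218] 35.71258439040118 -9.260889053344727
pot [0.58638495 0.09177972 0.058     ]
pot [ 0.59630874 -0.02630125  0.058     ]
t org [0.58410006 0.03028251 0.19406272] 11.118974600437573 -6.265190124511719
cap [array([ 0.50665232, -0.19390885,  0.117     ])]
bot [ 0.50896433 -0.19358108  0.52934804] 30.32940881795867 -9.321447372436523
(600, 720, 3)
```

View pics/fit1.png

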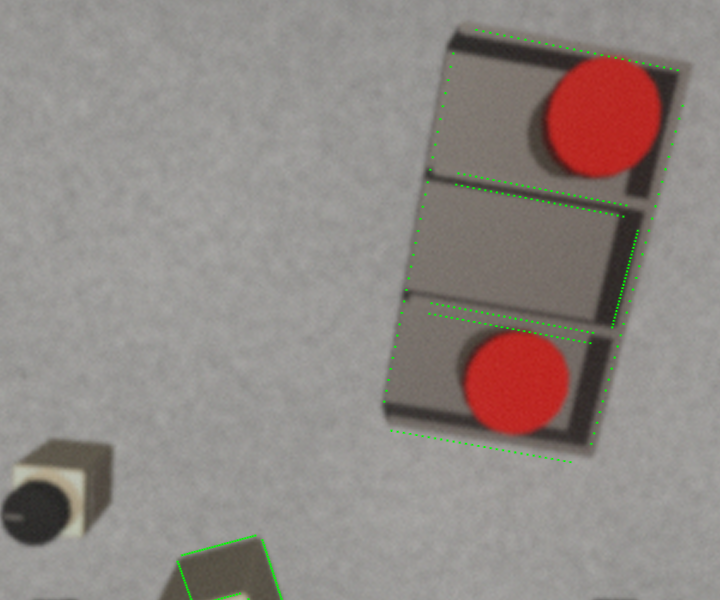

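The bottle outline fits. The organiser fit is wrong because the front has no rim, so I'll correct the model and refit.

```bash
cat >> h.py <<'E'
ORG=np.vstack([seg((-.045,y,.04),(.046,y,.04)) for y in (-.091,-.086,-.032,-.027,.027,.032,.086,.091)]+[seg((.0525,-.091,.04),(.0525,.091,.04),120)]+[seg((.0475,a-.027,.04),(.0475,a+.027,.04)) for a in(-.059,0,.059)]+[seg((-.0525,-.091,.004),(-.0525,.091,.004),120)])
E
cat > f2.py <<'E'
from station import *
from h import *
import json
im=cv2.imread("pics/w1.png"); p={k:np.array(v) for k,v in json.load(open("w1.json")).items()}
t=cv2.imread("pics/top0.png"); pt=camera_params("top")
for nm,I,P,near in(("w",im,p,(264,324)),("t",t,pt,(425,254))):
    xo,f=fit(I,P,ORG,(.585,.03,.18)); print(nm,"org",xo,np.degrees(xo[2]),f)
    if nm=="w":
        d=cv2.resize(im,None,fx=3,fy=3,interpolation=cv2.INTER_CUBIC); q=dict(P); q["K"]=P["K"].copy()*3
        draw(d,q,ORG[::3],xo); cv2.imwrite("pics/fit2.png",d[130:720,970:1430])
xb,f=fit(im,p,BOT,(.505,-.194,.62)); print(proj(p,[[xb[0],xb[1],.118]]))
o=get_obs(); print(delta(o,[xb[0],xb[1]-.0,.25],35.7))
E
python3 f2.py
```

```text
w org [0.58337099 0.03020119 0.18670958] 10.69767081351777 -8.287768363952637
t org [0.58470612 0.03042562 0.1863911 ] 10.679423138551497 -7.21522331237793
[[262.01273757 330.75447232]]
{'shift': array([-0.1241, -0.0602,  0.0493]), 'az': np.float64(-0.2743), 'curyaw': np.float64(19.98), 'tilt': array([-1.2e-03,  4.0e-04, -1.0e+00]), 'q7': np.float64(0.463)}
```

View pics/fit2.png

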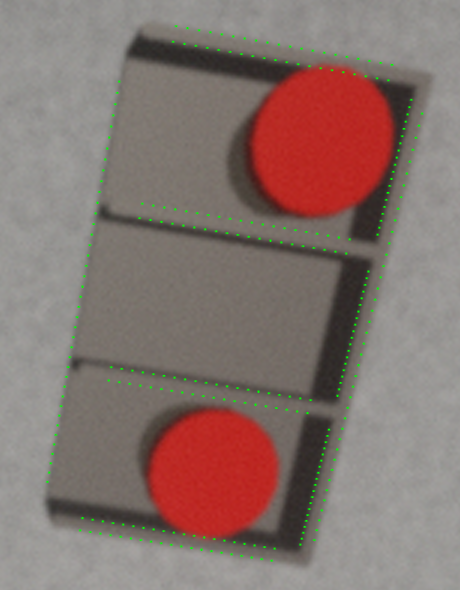

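Both views put the organiser at (0.584, 0.030) with a yaw of 10.7°. I'll move over the bottle and measure it closely.

```bash
python3 -m jog '[{"x":-0.124,"y":-0.06,"z":0.06,"ax":0,"ay":0,"az":-0.25},{"x":-0.124,"y":-0.06,"z":0.06,"ax":0,"ay":0,"az":-0.25},{"x":-0.124,"y":-0.06,"z":0.06,"ax":0,"ay":0,"az":-0.25},{"x":-0.124,"y":-0.06,"z":0.06,"ax":0,"ay":0,"az":-0.25},{"x":-0.124,"y":-0.06,"z":0.06,"ax":0,"ay":0,"az":-0.25},{"x":-0.124,"y":-0.06,"z":0.06,"ax":0,"ay":0,"az":-0.25}]'
cat > look.py <<'E'
from station import *
from h import *
import json,sys
p=camera_params("wrist"); im=read_camera("wrist")[:,:,::-1].copy(); n=sys.argv[1]; cv2.imwrite(f"pics/{n}.png",im)
json.dump({k:np.array(v).tolist() for k,v in p.items()},open(f"{n}.json","w"))
E
python3 look.py w2
python3 - <<'E'
from station import *
from h import *
import json
im=cv2.imread("pics/w2.png"); p={k:np.array(v) for k,v in json.load(open("w2.json")).items()}
for x0 in [(.506,-.194,.62),(.507,-.194,.55)]:
    xb,f=fit(im,p,BOT,x0,sig=(3,1.5)); print(xb,np.degrees(xb[2]),f)
draw(im,p,BOT[::3],xb); cv2.circle(im,tuple(int(a) for a in proj(p,[[xb[0],xb[1],.117]])[0]),3,(0,0,255),-1)
cv2.imwrite("pics/fit3.png",im)
print(delta(get_obs(),[xb[0],xb[1],.2],np.degrees(xb[2])))
E
```

```text
t: 2.45
eef_pos: [0.5064, -0.1926, 0.24]
tool_rot: [-0.0, 0.466, 0.885, 0.001]
contact_force: [1.2, 1.2, 0.4]
gripper_width: 0.999
grasp_force: 0.0
[ 0.50365377 -0.1950399   0.60371426] 34.590279069182785 -7.881373882293701
[ 0.50361331 -0.19503427  0.60326237] 34.56438762632979 -7.880706310272217
{'shift': array([-0.0005, -0.0042,  0.0402]), 'az': np.float64(-0.0018), 'curyaw': np.float64(34.46), 'tilt': array([ 7.0e-04,  1.1e-03, -1.0e+00]), 'q7': np.float64(1.054)}
```

View pics/fit3.png

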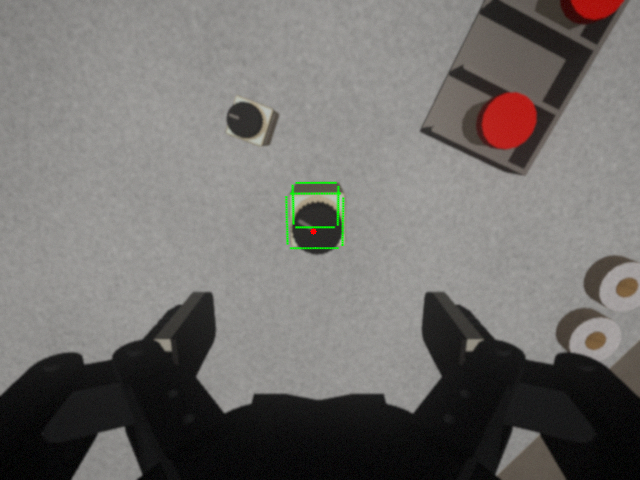

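The fit agrees on a yaw of 34.6°. The cap is at (317,227), almost centred between the fingers, so I'll compute its position and descend.

```bash
python3 - <<'E'
from station import *
from h import *
import json
im=cv2.imread("pics/w2.png"); p={k:np.array(v) for k,v in json.load(open("w2.json")).items()}
m=np.zeros(im.shape[:2],bool); m[195:262,280:355]=(im.max(2)<60)[195:262,280:355]
m=cv2.morphologyEx(m.astype(np.uint8),cv2.MORPH_OPEN,np.ones((5,5)))
c,s,_=blob(m,(317,227)); (cc,r)=cv2.minEnclosingCircle(np.argwhere(_)[:,::-1].astype(np.float32)); print(c,s,cc,r,ray(p,c,.113),ray(p,cc,.113))
w=ray(p,c,.113); print(delta(get_obs(),[w[0],w[1],.048],34.6))
E
```

```text
[317.68077994 228.14317549] [ 293  203   48   50 1795] (316.7842102050781, 227.62631225585938) 25.172704696655273 [ 0.50494002 -0.1917801   0.113     ] [ 0.50410973 -0.19183321  0.113     ]
{'shift': array([ 0.0014, -0.0014,  0.1922]), 'az': np.float64(-0.0024), 'curyaw': np.float64(34.46), 'tilt': array([ 7.0e-04,  1.1e-03, -1.0e+00]), 'q7': np.float64(1.054)}
```

```bash
python3 -m jog '[{"x":0.001,"y":-0.001,"z":0.05,"ax":0,"ay":0,"az":0},{"x":0.001,"y":-0.001,"z":0.1,"ax":0,"ay":0,"az":0},{"x":0.001,"y":-0.001,"z":0.14,"ax":0,"ay":0,"az":0},{"x":0.001,"y":-0.001,"z":0.17,"ax":0,"ay":0,"az":0},{"x":0.001,"y":-0.001,"z":0.191,"ax":0,"ay":0,"az":0},{"x":0.001,"y":-0.001,"z":0.191,"ax":0,"ay":0,"az":0}]' && python3 -m jog '[{"x":0,"y":0,"z":0,"ax":0,"ay":0,"az":0},{"x":0,"y":0,"z":0,"ax":0,"ay":0,"az":0},{"x":0,"y":0,"z":0,"ax":0,"ay":0,"az":0},{"x":0,"y":0,"z":0,"ax":0,"ay":0,"az":0},{"x":0,"y":0,"z":0,"ax":0,"ay":0,"az":0},{"x":0,"y":0,"z":0,"ax":0,"ay":0,"az":0},{"x":0,"y":0,"z":0,"ax":0,"ay":0,"az":0},{"x":0,"y":0,"z":0,"ax":0,"ay":0,"az":0}]' 0 40
```

```text
t: 3.1
eef_pos: [0.5037, -0.1915, 0.0468]
tool_rot: [-0.002, 0.466, 0.885, 0.0]
contact_force: [0.4, -0.6, 0.3]
gripper_width: 1.001
grasp_force: 0.0
t: 3.9
eef_pos: [0.506, -0.1944, 0.0507]
tool_rot: [0.001, 0.467, 0.884, 0.001]
contact_force: [-0.6, 1.8, 7.0]
gripper_width: 0.578
grasp_force: 41.1
```

Gripped: opening 0.578 × 85 = 49 mm. I'll lift and go to the front of the lane.

```bash
python3 -m jog '[{"x":0,"y":0,"z":-0.03,"ax":0,"ay":0,"az":0},{"x":0,"y":0,"z":-0.06,"ax":0,"ay":0,"az":0},{"x":0,"y":0,"z":-0.06,"ax":0,"ay":0,"az":0}]'; python3 - <<'E'
from station import *
from h import *
o=get_obs(); print(delta(o,[.488,.012,.11],10.7),o["contact_force"])
E
```

```text
t: 4.2
eef_pos: [0.5069, -0.1956, 0.1129]
tool_rot: [0.003, 0.468, 0.884, 0.001]
contact_force: [1.4, 0.1, -1.7]
gripper_width: 0.576
grasp_force: 43.0
{'shift': array([0.1823, 0.1012, 0.0025]), 'az': np.float64(0.4108), 'curyaw': np.float64(34.24), 'tilt': array([ 0.0072, -0.0013, -1.    ]), 'q7': np.float64(1.189)} [ 1.44046444  0.13326267 -1.65620375]
```

```bash
python3 -m jog '[{"x":0.182,"y":0.101,"z":0,"ax":0,"ay":0,"az":0.41},{"x":0.182,"y":0.101,"z":0,"ax":0,"ay":0,"az":0.41},{"x":0.182,"y":0.101,"z":0,"ax":0,"ay":0,"az":0.41},{"x":0.182,"y":0.101,"z":0,"ax":0,"ay":0,"az":0.41},{"x":0.182,"y":0.101,"z":0,"ax":0,"ay":0,"az":0.41},{"x":0.182,"y":0.101,"z":0,"ax":0,"ay":0,"az":0.41},{"x":0.182,"y":0.101,"z":0,"ax":0,"ay":0,"az":0.41},{"x":0.182,"y":0.101,"z":0,"ax":0,"ay":0,"az":0.41}]'; python3 look.py w3; python3 - <<'E'
from station import *
from h import *
import json
im=cv2.imread("pics/w3.png"); p={k:np.array(v) for k,v in json.load(open("w3.json")).items()}
t=read_camera("top")[:,:,::-1].copy(); cv2.imwrite("pics/top3.png",t); pt=camera_params("top")
for nm,I,P in(("w",im,p),("t",t,pt)):
    xo,f=fit(I,P,ORG,(.584,.03,.187),sig=(1.5,)); print(nm,"org",xo,np.degrees(xo[2]),f)
print(delta(get_obs(),[.488,.012,.11],10.7))
d=im.copy(); draw(d,p,ORG[::3],fit(im,p,ORG,(.584,.03,.187),sig=(1.5,))[0]); cv2.imwrite("pics/fit4.png",d)
E
```

```text
t: 5.0
eef_pos: [0.4855, 0.0106, 0.109]
tool_rot: [0.0, 0.639, 0.769, -0.0]
contact_force: [0.3, -0.2, -2.7]
gripper_width: 0.576
grasp_force: 42.9
w org [0.58350207 0.03032093 0.18993768] 10.882627164620978 -8.163447380065918
t org [0.5859699  0.02779749 0.18493934] 10.59624361873306 -6.98719596862793
{'shift': array([ 0.0007,  0.0027, -0.001 ]), 'az': np.float64(-0.002), 'curyaw': np.float64(10.59), 'tilt': array([ 2.e-04, -4.e-04, -1.e+00]), 'q7': np.float64(0.431)}
```

View pics/fit4.png

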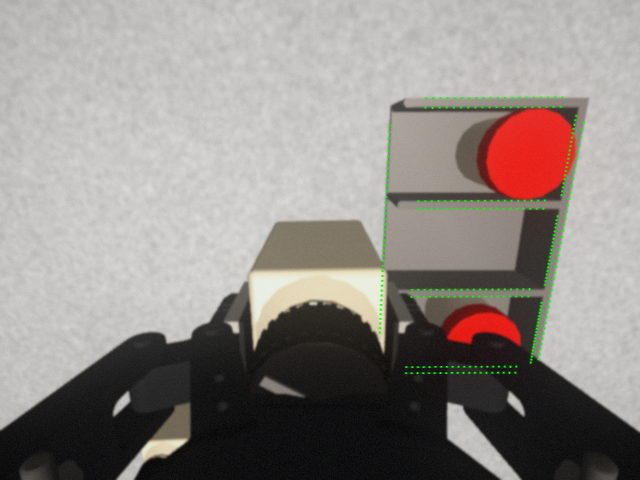

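The organiser overlay sits on the rims. The held bottle's far bottom edge runs from (274,222) to (361,222), and its top edge from (250,270) to (385,268). I'll use these to find the bottle's offset from the lane.

```bash
python3 - <<'E'
from station import *
from h import *
import json
im=cv2.imread("pics/w3.png"); p={k:np.array(v) for k,v in json.load(open("w3.json")).items()}
g=cv2.GaussianBlur(cv2.cvtColor(im,cv2.COLOR_BGR2GRAY).astype(np.float32),(0,0),1)
gy=np.diff(g,axis=0)
a=np.radians(10.85); Ro=np.array([[np.cos(a),np.sin(a)],[-np.sin(a),np.cos(a)]]); o0=np.array([.5836,.0303])
for lo,hi,cols,z in((212,232,range(285,355,10),.059),(262,278,range(265,375,15),.138)):
    L=[]
    for c in cols:
        r=lo+np.argmax(np.abs(gy[lo:hi,c]))+.5; L.append(Ro@(ray(p,(c,r),z)[:2]-o0))
    L=np.array(L); k=np.polyfit(L[:,0],L[:,1],1); print(z,"face y med",np.median(L[:,1]),"slope deg",np.degrees(k[0]), "rows",r)
print("TCP in org",Ro@(np.mean([get_obs()["eef_pos"] for _ in range(5)],0)[:2]-o0), p["origin"])
E
```

```text
0.059 face y med 0.024276675923725115 slope deg 0.3645189103429031 rows 219.5
0.138 face y med 0.02500655546868004 slope deg 0.6515938565066745 rows 268.5
TCP in org [-0.100031   -0.00064661] [0.47168359 0.07883806 0.25181283]
```

The bottle is within 0.5 mm of the lane centre line and 0.5° of its direction. I'll lower it and slide it in.

```bash
python3 -m jog '[{"x":0.0005,"y":0,"z":0.03,"ax":0,"ay":0,"az":0},{"x":0.0005,"y":0,"z":0.052,"ax":0,"ay":0,"az":0},{"x":0.0005,"y":0,"z":0.052,"ax":0,"ay":0,"az":0},{"x":0.0005,"y":0.015,"z":0.052,"ax":0,"ay":0,"az":0},{"x":0.0005,"y":0.025,"z":0.052,"ax":0,"ay":0,"az":0},{"x":0.0005,"y":0.033,"z":0.052,"ax":0,"ay":0,"az":0},{"x":0.0005,"y":0.04,"z":0.052,"ax":0,"ay":0,"az":0},{"x":0.0005,"y":0.047,"z":0.052,"ax":0,"ay":0,"az":0},{"x":0.0005,"y":0.055,"z":0.052,"ax":0,"ay":0,"az":0},{"x":0.0005,"y":0.055,"z":0.052,"ax":0,"ay":0,"az":0}]'; python3 - <<'E'
from station import *
from h import *
o=get_obs(); r=rot(o["tool_rot"]); print("tool force",r.inv().apply(o["contact_force"]),o["torque"]); print(delta(o,[.6057,.0345,.056],10.85))
E
```

```text
t: 6.1
eef_pos: [0.5408, 0.0232, 0.0571]
tool_rot: [0.001, 0.638, 0.77, 0.0]
contact_force: [2.2, -2.4, -2.0]
gripper_width: 0.576
grasp_force: 42.7
tool force [-2.81157691  1.69810625  2.03349008] [-0.55241194 -0.45308094 -0.02923079]
{'shift': array([-0.001 ,  0.0658,  0.0012]), 'az': np.float64(-0.0016), 'curyaw': np.float64(10.76), 'tilt': array([ 1.8e-03, -7.0e-04, -1.0e+00]), 'q7': np.float64(0.499)}
```

```bash
python3 -m jog '[{"x":0,"y":0.015,"z":0,"ax":0,"ay":0,"az":0},{"x":0,"y":0.03,"z":0,"ax":0,"ay":0,"az":0},{"x":0,"y":0.045,"z":0,"ax":0,"ay":0,"az":0},{"x":0,"y":0.055,"z":0,"ax":0,"ay":0,"az":0},{"x":0,"y":0.06,"z":0,"ax":0,"ay":0,"az":0},{"x":0,"y":0.06,"z":0,"ax":0,"ay":0,"az":0}]'; python3 - <<'E'
from station import *
from h import *
o=get_obs(); r=rot(o["tool_rot"]); print("tool force",r.inv().apply(o["contact_force"]),o["torque"]); print(delta(o,[.6057,.0345,.056],10.85))
E
```

```text
t: 6.7
eef_pos: [0.5989, 0.0342, 0.0568]
tool_rot: [0.001, 0.638, 0.77, 0.0]
contact_force: [2.2, -4.4, -2.5]
gripper_width: 0.581
grasp_force: 42.5
tool force [-4.7430644   1.34597879  2.51971441] [-0.88440218 -0.4685477  -0.13903161]
{'shift': array([-0.001 ,  0.0067,  0.0009]), 'az': np.float64(-0.0018), 'curyaw': np.float64(10.75), 'tilt': array([ 1.1e-03, -7.0e-04, -1.0e+00]), 'q7': np.float64(0.479)}
```

```bash
python3 -m jog '[{"x":-0.001,"y":0,"z":0.001,"ax":0,"ay":0,"az":0},{"x":-0.001,"y":0.003,"z":0.002,"ax":0,"ay":0,"az":0},{"x":-0.001,"y":0.006,"z":0.002,"ax":0,"ay":0,"az":0},{"x":-0.001,"y":0.008,"z":0.002,"ax":0,"ay":0,"az":0},{"x":-0.001,"y":0.009,"z":0.002,"ax":0,"ay":0,"az":0},{"x":-0.001,"y":0.009,"z":0.002,"ax":0,"ay":0,"az":0}]'; cat > st.py <<'E'
from station import *
from h import *
o=get_obs(); r=rot(o["tool_rot"]); print("tool force",r.inv().apply(o["contact_force"]).round(1),r.inv().apply(o["torque"]).round(3)); print(delta(o,[.6057,.0345,.056],10.85))
E
python3 st.py
```

```text
t: 7.3
eef_pos: [0.6061, 0.0354, 0.0547]
tool_rot: [-0.001, 0.638, 0.77, -0.001]
contact_force: [-4.7, -2.5, 2.1]
gripper_width: 0.579
grasp_force: 43.1
tool force [-1.5 -5.1 -2.1] [ 1.157 -0.396  0.172]
{'shift': array([-0.0008, -0.0006, -0.0013]), 'az': np.float64(-0.0017), 'curyaw': np.float64(10.75), 'tilt': array([-2.7e-03,  5.0e-04, -1.0e+00]), 'q7': np.float64(0.478)}
```

There is contact on the back wall at the expected place. I'll press home firmly, then release and rise to cap height.

```bash
python3 -m jog '[{"x":0,"y":0.0015,"z":0,"ax":0,"ay":0,"az":0},{"x":0,"y":0.002,"z":0,"ax":0,"ay":0,"az":0},{"x":0,"y":0.002,"z":0,"ax":0,"ay":0,"az":0}]'; python3 st.py; python3 -m jog '[{"x":0,"y":0,"z":0,"ax":0,"ay":0,"az":0},{"x":0,"y":0,"z":0,"ax":0,"ay":0,"az":0},{"x":0,"y":-0.0015,"z":0,"ax":0,"ay":0,"az":0},{"x":0,"y":-0.0015,"z":0,"ax":0,"ay":0,"az":0},{"x":0,"y":-0.0015,"z":0,"ax":0,"ay":0,"az":0},{"x":0,"y":-0.0015,"z":0,"ax":0,"ay":0,"az":0}]' 1; python3 st.py
```

```text
t: 7.6
eef_pos: [0.6062, 0.0355, 0.0547]
tool_rot: [-0.003, 0.638, 0.77, -0.002]
contact_force: [-9.7, -1.6, 8.4]
gripper_width: 0.577
grasp_force: 43.7
tool force [ 0.3 -9.9 -8.3] [ 2.32  -0.269  0.213]
{'shift': array([-0.0008, -0.0007, -0.0013]), 'az': np.float64(-0.0024), 'curyaw': np.float64(10.71), 'tilt': array([-6.2e-03,  9.0e-04, -1.0e+00]), 'q7': np.float64(0.477)}
t: 8.2
eef_pos: [0.608, 0.0356, 0.0549]
tool_rot: [0.0, 0.638, 0.77, 0.0]
contact_force: [-0.4, -0.7, 0.3]
gripper_width: 1.001
grasp_force: 0.0
tool force [-0.6 -0.5 -0.3] [ 0.03  -0.035 -0.008]
{'shift': array([-0.0007, -0.0024, -0.0011]), 'az': np.float64(-0.0012), 'curyaw': np.float64(10.78), 'tilt': array([ 2.e-04,  1.e-04, -1.e+00]), 'q7': np.float64(0.478)}
```

```bash
python3 -m jog '[{"x":0,"y":-0.0018,"z":-0.04,"ax":0,"ay":0,"az":0},{"x":0,"y":-0.0018,"z":-0.09,"ax":0,"ay":0,"az":0},{"x":0,"y":-0.0018,"z":-0.14,"ax":0,"ay":0,"az":0},{"x":0,"y":-0.0018,"z":-0.16,"ax":0,"ay":0,"az":0},{"x":0,"y":-0.0018,"z":-0.16,"ax":0,"ay":0,"az":0}]'; python3 look.py w4; python3 - <<'E'
from h import *
import json
im=cv2.imread("pics/w4.png"); p={k:np.array(v) for k,v in json.load(open("w4.json")).items()}
a=np.radians(10.8); h=np.array([.5836,.0303])+.0225*np.array([np.cos(a),np.sin(a)]); print(h)
x0=(h[0],h[1],a); d=im.copy(); B=rect(-.025,.025,-.025,.025,.083); draw(d,p,B[::3],x0); draw(d,p,ORG[::3],(.5836,.0303,a))
u=proj(p,[[*h,.12]])[0]; print(u)
d=cv2.resize(d[60:360,160:560],None,fx=2,fy=2,interpolation=cv2.INTER_CUBIC); cv2.imwrite("pics/fit5.png",d)
E
python3 st.py
```

```text
t: 8.7
eef_pos: [0.6083, 0.0349, 0.2187]
tool_rot: [0.002, 0.638, 0.77, 0.003]
contact_force: [0.2, 0.8, 0.2]
gripper_width: 1.0
grasp_force: 0.0
[0.60570146 0.03451608]
[314.96545479 239.25312354]
tool force [ 0.7 -0.5 -0.1] [ 0.015  0.065 -0.028]
{'shift': array([-0.0006, -0.0018,  0.1603]), 'az': np.float64(-0.0012), 'curyaw': np.float64(10.78), 'tilt': array([ 0.003 ,  0.0011, -1.    ]), 'q7': np.float64(0.353)}
```

View pics/fit5.png

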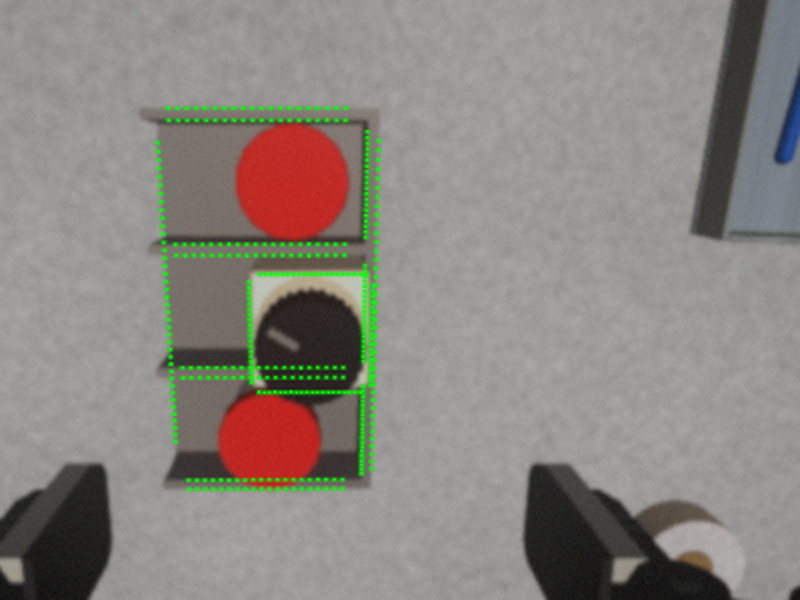

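The bottle is square and flush against the back wall: its body at crop (250–368, 272–385) matches the predicted home outline. The cap's grey rib is at (283,340). Next I'll pin down the cap axis with a silhouette fit.

```bash
python3 - <<'E'
from h import *
import json
for n,win,z0,x0 in(("w4",(180,275,270,360),.098,(.6055,.036)),("w2",(195,262,280,355),.094,(.505,-.193))):
    im=cv2.imread(f"pics/{n}.png"); p={k:np.array(v) for k,v in json.load(open(f"{n}.json")).items()}
    r0,r1,c0,c1=win; m=np.zeros((480,640),np.uint8); m[r0:r1,c0:c1]=(im.max(2)<62)[r0:r1,c0:c1]
    m=cv2.morphologyEx(m,cv2.MORPH_OPEN,np.ones((7,7))); _,_,b=blob(m,(317,228)); m=cv2.morphologyEx(b.astype(np.uint8),cv2.MORPH_CLOSE,np.ones((15,15)))
    t=np.linspace(0,2*np.pi,80); C=np.c_[np.cos(t),np.sin(t)]*.02
    def f(v):
        v=v*.01
        W=np.vstack([np.c_[C+v,0*t+z0],np.c_[C+v,0*t+z0+.022]]); h=cv2.convexHull(proj(p,W).astype(np.float32)); q=np.zeros((480,640),np.uint8)
        cv2.fillConvexPoly(q,np.round(h*256).astype(np.int32),1,cv2.LINE_8,8); return (q^m).sum()/m.sum()
    r=minimize(f,np.array(x0)/.01,method="Nelder-Mead",options=dict(initial_simplex=np.array(x0)/.01+np.array([[0,0],[.4,0],[0,.4]]))); print(n,r.x*.01,r.fun,m.sum())
E
```

```text
w4 [0.60498953 0.03647194] 0.15682015638575153 2302
w2 [ 0.5054585 -0.1937627] 0.18254817987152033 1868
```

```bash
python3 -m jog '[{"x":0.002,"y":-0.002,"z":0.02,"ax":0,"ay":0,"az":-0.15},{"x":0.002,"y":-0.002,"z":0.04,"ax":0,"ay":0,"az":-0.3},{"x":0.002,"y":-0.002,"z":0.06,"ax":0,"ay":0,"az":-0.45},{"x":0.002,"y":-0.002,"z":0.06,"ax":0,"ay":0,"az":-0.6},{"x":0.002,"y":-0.002,"z":0.06,"ax":0,"ay":0,"az":-0.75},{"x":0.002,"y":-0.002,"z":0.06,"ax":0,"ay":0,"az":-0.9},{"x":0.002,"y":-0.002,"z":0.06,"ax":0,"ay":0,"az":-1.05},{"x":0.002,"y":-0.002,"z":0.06,"ax":0,"ay":0,"az":-1.2},{"x":0.002,"y":-0.002,"z":0.06,"ax":0,"ay":0,"az":-1.35},{"x":0.002,"y":-0.002,"z":0.06,"ax":0,"ay":0,"az":-1.5},{"x":0.002,"y":-0.002,"z":0.06,"ax":0,"ay":0,"az":-1.65},{"x":0.002,"y":-0.002,"z":0.06,"ax":0,"ay":0,"az":-1.8}]'
python3 - <<'E'
from station import *
from h import *
print(delta(get_obs(),[.6055,.0362,.092],135))
E
```

```text
t: 9.95
eef_pos: [0.6024, 0.0368, 0.1528]
tool_rot: [-0.002, -0.21, 0.978, 0.0]
contact_force: [-0.9, -0.6, 0.4]
gripper_width: 0.997
grasp_force: 0.0
{'shift': array([-0.0028, -0.0019,  0.0608]), 'az': np.float64(-0.3619), 'curyaw': np.float64(114.27), 'tilt': array([-3.4e-03, -1.0e-04, -1.0e+00]), 'q7': np.float64(1.952)}
```

```bash
python3 -m jog '[{"x":0,"y":0,"z":0.0,"ax":0,"ay":0,"az":-0.15},{"x":0,"y":0,"z":0,"ax":0,"ay":0,"az":-0.3},{"x":0,"y":0,"z":0,"ax":0,"ay":0,"az":-0.45},{"x":0,"y":0,"z":0,"ax":0,"ay":0,"az":-0.6},{"x":0,"y":0,"z":0,"ax":0,"ay":0,"az":-0.7},{"x":0,"y":0,"z":0,"ax":0,"ay":0,"az":-0.7},{"x":0,"y":0,"z":0,"ax":0,"ay":0,"az":-0.7}]'
cat > d.py <<'E'
from station import *
from h import *
import sys
o=get_obs(); print(delta(o,[float(a) for a in sys.argv[1:4]],float(sys.argv[4]))); print("F",o["contact_force"].round(1),"T",o["torque"].round(3),"pos",o["eef_pos"].round(4),"q7",o["q"][6],"w",o["gripper_width"],o["grasp_force"])
E
python3 d.py .6055 .0362 .092 150
```

```text
t: 10.65
eef_pos: [0.6029, 0.0367, 0.1536]
tool_rot: [-0.001, -0.529, 0.849, 0.001]
contact_force: [0.6, -0.0, -0.9]
gripper_width: 0.997
grasp_force: 0.0
{'shift': array([-0.0008, -0.0027,  0.0616]), 'az': np.float64(0.0672), 'curyaw': np.float64(153.85), 'tilt': array([-2.3e-03,  1.0e-04, -1.0e+00]), 'q7': np.float64(2.562)}
F [ 0.6 -0.  -0.9] T [-0.001  0.003 -0.022] pos [0.6029 0.0367 0.1536] q7 2.562020715174867 w 0.9971905918286587 0.0
```

```bash
python3 -m jog '[{"x":-0.001,"y":-0.003,"z":0.03,"ax":0,"ay":0,"az":0},{"x":-0.001,"y":-0.003,"z":0.05,"ax":0,"ay":0,"az":0},{"x":-0.001,"y":-0.003,"z":0.0615,"ax":0,"ay":0,"az":0},{"x":-0.001,"y":-0.003,"z":0.0615,"ax":0,"ay":0,"az":0},{"x":-0.001,"y":-0.003,"z":0.0615,"ax":0,"ay":0,"az":0}]'; python3 -m jog '[{"x":0,"y":0,"z":0,"ax":0,"ay":0,"az":0},{"x":0,"y":0,"z":0,"ax":0,"ay":0,"az":0},{"x":0,"y":0,"z":0,"ax":0,"ay":0,"az":0},{"x":0,"y":0,"z":0,"ax":0,"ay":0,"az":0},{"x":0,"y":0,"z":0,"ax":0,"ay":0,"az":0},{"x":0,"y":0,"z":0,"ax":0,"ay":0,"az":0},{"x":0,"y":0,"z":0,"ax":0,"ay":0,"az":0},{"x":0,"y":0,"z":0,"ax":0,"ay":0,"az":0}]' 0 40;python3 d.py .6055 .0362 .092 150
```

```text
t: 11.15
eef_pos: [0.6071, 0.0364, 0.0937]
tool_rot: [0.0, -0.53, 0.848, -0.0]
contact_force: [0.1, -0.6, 0.2]
gripper_width: 1.002
grasp_force: 0.0
t: 11.95
eef_pos: [0.6072, 0.0364, 0.094]
tool_rot: [0.0, -0.53, 0.848, -0.0]
contact_force: [-1.2, 0.7, 6.4]
gripper_width: 0.454
grasp_force: 40.6
{'shift': array([0.001 , 0.0014, 0.002 ]), 'az': np.float64(0.07), 'curyaw': np.float64(154.01), 'tilt': array([ 8.e-04,  3.e-04, -1.e+00]), 'q7': np.float64(2.572)}
F [-1.2  0.7  6.4] T [0.073 0.256 0.057] pos [0.6072 0.0364 0.094 ] q7 2.5719928646350447 w 0.4536607317470135 40.62597870826721
```

```bash
python3 -m jog '[{"x":0,"y":0,"z":0.0001,"ax":0,"ay":0,"az":0.14},{"x":0,"y":0,"z":0.0002,"ax":0,"ay":0,"az":0.28},{"x":0,"y":0,"z":0.0003,"ax":0,"ay":0,"az":0.42},{"x":0,"y":0,"z":0.0004,"ax":0,"ay":0,"az":0.56},{"x":0,"y":0,"z":0.0005,"ax":0,"ay":0,"az":0.7},{"x":0,"y":0,"z":0.0006,"ax":0,"ay":0,"az":0.84},{"x":0,"y":0,"z":0.0007,"ax":0,"ay":0,"az":0.98},{"x":0,"y":0,"z":0.0008,"ax":0,"ay":0,"az":1.12},{"x":0,"y":0,"z":0.0009,"ax":0,"ay":0,"az":1.26},{"x":0,"y":0,"z":0.001,"ax":0,"ay":0,"az":1.4},{"x":0,"y":0,"z":0.0011,"ax":0,"ay":0,"az":1.54},{"x":0,"y":0,"z":0.0012,"ax":0,"ay":0,"az":1.68}]';python3 d.py .6072 .0364 .092 57.7
```

```text
t: 13.15
eef_pos: [0.6076, 0.0346, 0.0929]
tool_rot: [0.001, 0.281, 0.96, -0.001]
contact_force: [-1.2, -3.2, 4.8]
gripper_width: 0.454
grasp_force: 40.7
{'shift': array([0.0013, 0.0014, 0.0009]), 'az': np.float64(-0.0057), 'curyaw': np.float64(57.38), 'tilt': array([ 0.0017, -0.0017, -1.    ]), 'q7': np.float64(1.176)}
F [-1.2 -3.2  4.8] T [-0.834  0.23   0.072] pos [0.6076 0.0346 0.0929] q7 1.1755553768628426 w 0.4540795276581153 40.731512904167175
```

```bash
cat > chk.py <<'E'
from station import *
import sys
o=get_obs(); print("Tz",o["torque"].round(3),"F",o["contact_force"].round(1)); sys.exit(abs(o["torque"][2])>.2)
E
python3 -m jog '[{"x":0,"y":0,"z":0.0001,"ax":0,"ay":0,"az":0.1},{"x":0,"y":0,"z":0.0002,"ax":0,"ay":0,"az":0.2},{"x":0,"y":0,"z":0.0003,"ax":0,"ay":0,"az":0.3}]' >/dev/null; python3 chk.py && python3 -m jog '[{"x":0,"y":0,"z":0.0001,"ax":0,"ay":0,"az":0.1},{"x":0,"y":0,"z":0.0002,"ax":0,"ay":0,"az":0.2},{"x":0,"y":0,"z":0.0003,"ax":0,"ay":0,"az":0.3}]' >/dev/null && python3 chk.py && python3 -m jog '[{"x":0,"y":0,"z":0.0001,"ax":0,"ay":0,"az":0.1},{"x":0,"y":0,"z":0.0001,"ax":0,"ay":0,"az":0.2},{"x":0,"y":0,"z":0.0002,"ax":0,"ay":0,"az":0.3}]' >/dev/null && python3 chk.py && python3 -m jog '[{"x":0,"y":0,"z":0.0001,"ax":0,"ay":0,"az":0.1},{"x":0,"y":0,"z":0.0001,"ax":0,"ay":0,"az":0.2},{"x":0,"y":0,"z":0.0002,"ax":0,"ay":0,"az":0.3}]' >/dev/null && python3 chk.py; python3 d.py .6072 .0364 .092 0
```

```text
Tz [-0.939  0.404  0.088] F [-2.  -4.2  7.4]
{'shift': array([0.0017, 0.0013, 0.0007]), 'az': np.float64(0.7027), 'curyaw': np.float64(40.26), 'tilt': array([ 0.0012, -0.002 , -1.    ]), 'q7': np.float64(0.934)}
F [-2.  -4.2  7.4] T [-0.939  0.404  0.088] pos [0.6073 0.0342 0.0927] q7 0.9336549049392404 w 0.4539927903509878 40.85572063922882False
```

```bash
sed -i 's/sys.exit(\(.*\))$/sys.exit(int(\1))/' chk.py
python3 -m jog '[{"x":0,"y":0,"z":0,"ax":0,"ay":0,"az":0.1},{"x":0,"y":0,"z":0.0001,"ax":0,"ay":0,"az":0.2},{"x":0,"y":0,"z":0.0002,"ax":0,"ay":0,"az":0.3}]' >/dev/null; python3 chk.py && python3 -m jog '[{"x":0,"y":0,"z":0.0001,"ax":0,"ay":0,"az":0.1},{"x":0,"y":0,"z":0.0001,"ax":0,"ay":0,"az":0.2},{"x":0,"y":0,"z":0.0002,"ax":0,"ay":0,"az":0.3}]' >/dev/null && python3 chk.py && python3 -m jog '[{"x":0,"y":0,"z":0.0001,"ax":0,"ay":0,"az":0.1},{"x":0,"y":0,"z":0.0001,"ax":0,"ay":0,"az":0.2},{"x":0,"y":0,"z":0.0002,"ax":0,"ay":0,"az":0.3}]' >/dev/null && python3 chk.py && python3 -m jog '[{"x":0,"y":0,"z":0.0001,"ax":0,"ay":0,"az":0.1},{"x":0,"y":0,"z":0.0001,"ax":0,"ay":0,"az":0.2},{"x":0,"y":0,"z":0.0002,"ax":0,"ay":0,"az":0.3}]' >/dev/null && python3 chk.py; python3 d.py .6072 .0364 .092 0
```

```text
Tz [-0.901  0.685  0.083] F [-1.7 -4.5  8.3]
Tz [-0.895  0.957  0.082] F [-3.7 -4.7  8.3]
Tz [-0.393  1.097  1.007] F [-6.3 -0.4 10.6]
{'shift': array([ 0.0018,  0.0013, -0.0002]), 'az': np.float64(-0.1948), 'curyaw': np.float64(-11.16), 'tilt': array([-0.0024, -0.0011, -1.    ]), 'q7': np.float64(0.21)}
F [-6.3 -0.4 10.6] T [-0.393  1.097  1.007] pos [0.6056 0.0349 0.0918] q7 0.2100543384838022 w 0.452556644762737 41.704328656196594
```

Tz has risen to 1.0 N m, so the cap is bottomed out. I'll relieve the wind-up in small steps and watch the torque.

```bash
for k in 1; do python3 -m jog '[{"x":0,"y":0,"z":0,"ax":0,"ay":0,"az":-0.04},{"x":0,"y":0,"z":0,"ax":0,"ay":0,"az":-0.04}]' >/dev/null; python3 d.py .6055 .0355 .092 -11|tail -1; done;  python3 -m jog '[{"x":0,"y":0,"z":0,"ax":0,"ay":0,"az":-0.04},{"x":0,"y":0,"z":0,"ax":0,"ay":0,"az":-0.04}]' >/dev/null; python3 d.py .6055 .0355 .092 -11
```

```text
F [-5.8 -1.8 10.2] T [-0.363  1.185  0.161] pos [0.6058 0.0351 0.0918] q7 0.24503697681738043 w 0.46024145024864443 41.73037648200989
{'shift': array([ 0.0004, -0.0012,  0.0001]), 'az': np.float64(0.0801), 'curyaw': np.float64(-6.41), 'tilt': array([-1.e-04, -8.e-04, -1.e+00]), 'q7': np.float64(0.277)}
F [-3.4 -2.6  8.5] T [-0.455  0.757 -0.027] pos [0.6067 0.035  0.0921] q7 0.2771810445211729 w 0.45601669896348024 41.61671698093414
```

Torque is about zero. I'll release, rise, and measure the rib angle and the bottle's pose.

```bash
python3 -m jog '[{"x":0,"y":0,"z":0,"ax":0,"ay":0,"az":0},{"x":0,"y":0,"z":0,"ax":0,"ay":0,"az":0},{"x":0,"y":0,"z":0,"ax":0,"ay":0,"az":0},{"x":0,"y":0,"z":0,"ax":0,"ay":0,"az":0},{"x":0,"y":0,"z":-0.03,"ax":0,"ay":0,"az":0},{"x":0,"y":0,"z":-0.08,"ax":0,"ay":0,"az":0},{"x":0,"y":0,"z":-0.12,"ax":0,"ay":0,"az":0},{"x":0,"y":0,"z":-0.12,"ax":0,"ay":0,"az":0},{"x":0,"y":0,"z":-0.12,"ax":0,"ay":0,"az":0}]' 1 ; python3 look.py w5
cat > rib.py <<'E'
from h import *
import json,sys
n=sys.argv[1]; ct=float(sys.argv[2])   # cap top z
im=cv2.imread(f"pics/{n}.png"); p={k:np.array(v) for k,v in json.load(open(f"{n}.json")).items()}
g=cv2.cvtColor(im,cv2.COLOR_BGR2GRAY).astype(np.float32)
# rectified top view at cap-top height, 0.2 mm/px, 60 mm square about the lane home
c=np.array([.605,.036]); k=np.arange(-150,150)*.0002; X,Y=np.meshgrid(k,-k)
u=proj(p,np.c_[X.ravel()+c[0],Y.ravel()+c[1],0*X.ravel()+ct]).astype(np.float32)
T=cv2.remap(g,u[:,0].reshape(300,300),u[:,1].reshape(300,300),cv2.INTER_LINEAR)
b=cv2.GaussianBlur(T,(0,0),3)
dark=cv2.morphologyEx((b<60).astype(np.uint8),cv2.MORPH_OPEN,np.ones((15,15)))
cc,s,m=blob(dark,(150,150)); m=cv2.morphologyEx(np.pad(m.astype(np.uint8),80),cv2.MORPH_CLOSE,cv2.getStructuringElement(2,(75,75)))[80:-80,80:-80]
cc,s,m=blob(m,(150,150)); 
er=cv2.erode(m.astype(np.uint8),np.ones((21,21)))>0
med=np.median(T[er]); w=np.where(er&(b>med+18),b-med,0)
n_,l,st,ce=cv2.connectedComponentsWithStats((w>0).astype(np.uint8)); i=1+np.argmax(st[1:,4]); w=w*(l==i)
yy,xx=np.nonzero(w); ww=w[yy,xx]; mx,my=np.average(xx,weights=ww),np.average(yy,weights=ww)
C=np.cov(np.vstack([xx,-yy]),aweights=ww); ev,V=np.linalg.eigh(C); d=V[:,1]; r=np.array([mx-cc[0],-(my-cc[1])])
if d@r<0: d=-d
print(n,"cap c",c+np.array([cc[0]-150,150-cc[1]])*.0002,"rib len",4*np.sqrt(ev)*.2,"area",len(ww),"rib dir",np.degrees(np.arctan2(d[1],d[0])).round(1),"radial dir",np.degrees(np.arctan2(r[1],r[0])).round(1),"r mm",np.hypot(*r)*.2)
B=np.vstack([rect(-.025,.025,-.025,.025,.083)]); xb,f=fit(im,p,B,(.6055,.036,.187),sig=(1.5,)); print("body",xb,np.degrees(xb[2]),f)
cv2.imwrite(f"pics/rect_{n}.png",T)
E
python3 rib.py w4 .120; python3 rib.py w5 .118
```

```text
t: 15.65
eef_pos: [0.6072, 0.0366, 0.2119]
tool_rot: [0.0, 0.745, 0.667, 0.001]
contact_force: [-0.4, 0.8, -0.1]
gripper_width: 1.0
grasp_force: 0.0
w4 cap c [0.60454955 0.03768741] rib len [ 4.46943446 13.48440003] area 1416 rib dir 158.4 radial dir 167.2 r mm 10.161689356443285
body [0.60752258 0.03598287 0.22374731] 12.8197763537455 -8.504134178161621
w5 cap c [0.60306265 0.03507308] rib len [ 4.46526192 13.02938616] area 1341 rib dir 7.9 radial dir -1.9 r mm 11.730029682388894
body [0.60388347 0.03322859 0.12564123] 7.198712416501228 -9.029484748840332[ WARN:0@0.355] global loadsave.cpp:1063 imwrite_ Unsupported depth image for selected encoder is fallbacked to CV_8U.
[ WARN:0@0.414] global loadsave.cpp:1063 imwrite_ Unsupported depth image for selected encoder is fallbacked to CV_8U.
```

```bash
cat > body.py <<'E'
from h import *
import json,sys
for n in sys.argv[1:]:
    im=cv2.imread(f"pics/{n}.png"); p={k:np.array(v) for k,v in json.load(open(f"{n}.json")).items()}
    a=np.radians(10.8); c=np.array([.5836,.0303])+.0225*np.array([np.cos(a),np.sin(a)])
    k=np.arange(-180,180)*.0002; X,Y=np.meshgrid(k,-k); W=c+np.c_[X.ravel()*np.cos(a)-Y.ravel()*np.sin(a),X.ravel()*np.sin(a)+Y.ravel()*np.cos(a)]
    u=proj(p,np.c_[W,0*X.ravel()+.083]).astype(np.float32)
    T=cv2.remap(im,u[:,0].reshape(360,360),u[:,1].reshape(360,360),cv2.INTER_CUBIC); cv2.imwrite(f"pics/body_{n}.png",T)
    g=cv2.GaussianBlur(cv2.cvtColor(T,cv2.COLOR_BGR2GRAY).astype(np.float32),(0,0),2)
    gx=np.diff(g,axis=1); gy=np.diff(g,axis=0)
    def line(pts):
        pts=np.array(pts)
        for _ in range(4):
            q=np.polyfit(pts[:,0],pts[:,1],1); r=np.abs(np.polyval(q,pts[:,0])-pts[:,1]); pts=pts[r<=max(2,2*np.median(r))]
        return np.degrees(np.arctan(q[0])).round(2),(np.polyval(q,180)*.2-36).round(2),len(pts)
    # -x edge: dark->bright along columns 30..80 ; +x edge bright->dark ; +y edge: dark->bright down rows
    L=line([(r,30+np.argmax(gx[r,30:90])) for r in range(80,220,3)]); Rr=line([(r,270+np.argmin(gx[r,270:340])) for r in range(80,160,3)])
    U=line([(x,30+np.argmax(gy[30:90,x])) for x in range(80,280,3)])
    print(n,"left edge: tilt,pos",L,"right",Rr,"upper",U)
E
python3 body.py w4 w5
```

```text
w4 left edge: tilt,pos (np.float64(-1.56), np.float64(-25.03), 32) right (np.float64(1.64), np.float64(23.98), 27) upper (np.float64(-0.49), np.float64(-26.51), 67)
w5 left edge: tilt,pos (np.float64(-4.86), np.float64(-26.18), 24) right (np.float64(-1.97), np.float64(22.76), 27) upper (np.float64(3.33), np.float64(-24.16), 67)
```

The bottle twisted about 3.6° clockwise in the lane's play while the cap was being tightened. I'll re-seat it squarely by its body before backing the cap off.

```bash
python3 -m jog '[{"x":0,"y":0,"z":0,"ax":0,"ay":0,"az":-0.15},{"x":0,"y":0,"z":0,"ax":0,"ay":0,"az":-0.3},{"x":0,"y":0,"z":0,"ax":0,"ay":0,"az":-0.3}]'; python3 d.py .606 .036 .0555 10.8
```

```text
t: 16.0
eef_pos: [0.6058, 0.0364, 0.2098]
tool_rot: [-0.001, 0.637, 0.771, -0.001]
contact_force: [0.3, -1.3, 0.3]
gripper_width: 1.0
grasp_force: 0.0
{'shift': array([-0.0005,  0.0005,  0.1543]), 'az': np.float64(0.0009), 'curyaw': np.float64(10.85), 'tilt': array([-2.7e-03,  1.0e-04, -1.0e+00]), 'q7': np.float64(0.424)}
F [ 0.3 -1.3  0.3] T [ 0.016 -0.006  0.019] pos [0.6058 0.0364 0.2098] q7 0.42395235709657364 w 1.0000373890087113 0.0
```

```bash
python3 -m jog '[{"x":0,"y":0,"z":0.05,"ax":0,"ay":0,"az":0},{"x":0,"y":0,"z":0.1,"ax":0,"ay":0,"az":0},{"x":0,"y":0,"z":0.13,"ax":0,"ay":0,"az":0},{"x":0,"y":0,"z":0.152,"ax":0,"ay":0,"az":0},{"x":0,"y":0,"z":0.152,"ax":0,"ay":0,"az":0}]'; python3 -m jog '[{"x":0,"y":-0.0005,"z":0,"ax":0,"ay":0,"az":0},{"x":0,"y":-0.001,"z":0,"ax":0,"ay":0,"az":0},{"x":0,"y":-0.001,"z":0,"ax":0,"ay":0,"az":0},{"x":0,"y":-0.001,"z":0,"ax":0,"ay":0,"az":0},{"x":0,"y":-0.001,"z":0,"ax":0,"ay":0,"az":0},{"x":0,"y":-0.001,"z":0,"ax":0,"ay":0,"az":0},{"x":0,"y":-0.001,"z":0,"ax":0,"ay":0,"az":0},{"x":0,"y":0.001,"z":0,"ax":0,"ay":0,"az":0},{"x":0,"y":0.002,"z":0,"ax":0,"ay":0,"az":0},{"x":0,"y":0.002,"z":0,"ax":0,"ay":0,"az":0}]' 0 40; python3 d.py .606 .036 .0555 10.8
```

```text
t: 16.5
eef_pos: [0.6036, 0.0362, 0.0552]
tool_rot: [-0.002, 0.639, 0.769, -0.003]
contact_force: [-0.1, 0.1, 0.2]
gripper_width: 0.997
grasp_force: 0.0
t: 17.5
eef_pos: [0.6068, 0.0359, 0.0609]
tool_rot: [-0.002, 0.638, 0.77, -0.001]
contact_force: [-11.2, -1.0, 15.4]
gripper_width: 0.578
grasp_force: 41.6
{'shift': array([ 0.0002, -0.0008,  0.0054]), 'az': np.float64(-0.0013), 'curyaw': np.float64(10.72), 'tilt': array([-0.0037,  0.0012, -1.    ]), 'q7': np.float64(0.553)}
F [-11.2  -1.   15.4] T [-0.201  2.329  0.117] pos [0.6068 0.0359 0.0609] q7 0.5534180318916101 w 0.5778234253856884 41.560319191776216
```

```bash
python3 -m jog '[{"x":0,"y":0,"z":0,"ax":0,"ay":0,"az":0},{"x":0,"y":0,"z":0,"ax":0,"ay":0,"az":0},{"x":0,"y":-0.0015,"z":0,"ax":0,"ay":0,"az":0},{"x":0,"y":-0.0015,"z":0,"ax":0,"ay":0,"az":0},{"x":0,"y":-0.0015,"z":-0.018,"ax":0,"ay":0,"az":0},{"x":0,"y":-0.0015,"z":-0.036,"ax":0,"ay":0,"az":0},{"x":0,"y":-0.0015,"z":-0.036,"ax":0,"ay":0,"az":0},{"x":0,"y":-0.0015,"z":-0.036,"ax":0,"ay":0,"az":0}]' 1; python3 d.py .6062 .036 .092 10.8
```

```text
t: 18.3
eef_pos: [0.6078, 0.0365, 0.0962]
tool_rot: [0.0, 0.638, 0.77, 0.001]
contact_force: [-0.6, 0.1, 0.4]
gripper_width: 1.002
grasp_force: 0.0
{'shift': array([-0.0002, -0.0017,  0.0042]), 'az': np.float64(-0.0003), 'curyaw': np.float64(10.78), 'tilt': array([ 1.5e-03,  4.0e-04, -1.0e+00]), 'q7': np.float64(0.523)}
F [-0.6  0.1  0.4] T [-0.018  0.018  0.051] pos [0.6078 0.0365 0.0962] q7 0.5226000239845757 w 1.002440855288216 0.0
```

```bash
python3 -m jog '[{"x":0,"y":-0.0005,"z":0.0035,"ax":0,"ay":0,"az":0},{"x":0,"y":-0.0005,"z":0.0035,"ax":0,"ay":0,"az":0},{"x":0,"y":-0.0005,"z":0.0035,"ax":0,"ay":0,"az":0},{"x":0,"y":-0.0005,"z":0.0035,"ax":0,"ay":0,"az":0},{"x":0,"y":-0.0005,"z":0.0035,"ax":0,"ay":0,"az":0},{"x":0,"y":-0.0005,"z":0.0035,"ax":0,"ay":0,"az":0},{"x":0,"y":-0.0005,"z":0.0035,"ax":0,"ay":0,"az":0},{"x":0,"y":-0.0005,"z":0.0035,"ax":0,"ay":0,"az":0}]' 0 50; python3 d.py .6062 .036 .092 10.8;  python3 -m jog '[{"x":0,"y":0,"z":0,"ax":0,"ay":0,"az":0.04},{"x":0,"y":0,"z":0,"ax":0,"ay":0,"az":0.04}]' >/dev/null; python3 d.py .6062 .036 .092 10.8
```

```text
t: 19.1
eef_pos: [0.6066, 0.0363, 0.0916]
tool_rot: [-0.0, 0.638, 0.77, -0.0]
contact_force: [-0.1, -0.2, -1.3]
gripper_width: 0.454
grasp_force: 50.2
{'shift': array([-0.0002, -0.0005, -0.0004]), 'az': np.float64(-0.0005), 'curyaw': np.float64(10.77), 'tilt': array([-5.e-04, -0.e+00, -1.e+00]), 'q7': np.float64(0.526)}
F [-0.1 -0.2 -1.3] T [-0.078  0.194  0.021] pos [0.6066 0.0363 0.0916] q7 0.5259605324630049 w 0.45401440980809826 50.22898614406586
{'shift': array([-0.0007, -0.0001, -0.0004]), 'az': np.float64(-0.0404), 'curyaw': np.float64(8.49), 'tilt': array([-1.5e-03,  4.0e-04, -1.0e+00]), 'q7': np.float64(0.494)}
F [-3.3  0.9 -0. ] T [0.148 0.626 0.064] pos [0.6062 0.0367 0.0916] q7 0.49355313934519823 w 0.45037440323340466 50.46206295490265
```

```bash
python3 -m jog '[{"x":0,"y":0.0005,"z":0.001,"ax":0,"ay":0,"az":0},{"x":0,"y":0.0005,"z":0.001,"ax":0,"ay":0,"az":0.03},{"x":0,"y":0.0005,"z":0.001,"ax":0,"ay":0,"az":0.03}]' >/dev/null; python3 d.py .6062 .036 .092 10.8; python3 -m jog '[{"x":0,"y":0,"z":0,"ax":0,"ay":0,"az":0.03},{"x":0,"y":0,"z":0,"ax":0,"ay":0,"az":0.03}]' >/dev/null; python3 d.py .6062 .036 .092 10.8
```

```text
{'shift': array([-0.0009, -0.0002, -0.0009]), 'az': np.float64(-0.0692), 'curyaw': np.float64(6.83), 'tilt': array([-0.0025,  0.0012, -1.    ]), 'q7': np.float64(0.471)}
F [-8.1  2.1  8.8] T [0.344 1.654 0.346] pos [0.6063 0.0369 0.0911] q7 0.47098782109947057 w 0.44985629481198497 51.26438856124878
{'shift': array([-0.001 , -0.    , -0.0009]), 'az': np.float64(-0.0981), 'curyaw': np.float64(5.18), 'tilt': array([-0.0028,  0.0011, -1.    ]), 'q7': np.float64(0.447)}
F [-7.2  2.   8.5] T [0.339 1.743 0.668] pos [0.6062 0.037  0.0911] q7 0.44739573620423895 w 0.45077665937584344 51.323649287223816
```

The stop is confirmed by an elastic torque rise, with zero torque at a tool yaw of about 8.6°. I'll back off to a yaw of about 98.8°.

```bash
python3 -m jog '[{"x":0,"y":0,"z":0,"ax":0,"ay":0,"az":-0.14},{"x":0,"y":0,"z":-0.0001,"ax":0,"ay":0,"az":-0.28},{"x":0,"y":0,"z":-0.0002,"ax":0,"ay":0,"az":-0.42},{"x":0,"y":0,"z":-0.0003,"ax":0,"ay":0,"az":-0.56},{"x":0,"y":0,"z":-0.0004,"ax":0,"ay":0,"az":-0.7},{"x":0,"y":0,"z":-0.0005,"ax":0,"ay":0,"az":-0.84},{"x":0,"y":0,"z":-0.0006,"ax":0,"ay":0,"az":-0.98},{"x":0,"y":0,"z":-0.0007,"ax":0,"ay":0,"az":-1.12},{"x":0,"y":0,"z":-0.0008,"ax":0,"ay":0,"az":-1.26},{"x":0,"y":0,"z":-0.0009,"ax":0,"ay":0,"az":-1.4},{"x":0,"y":0,"z":-0.001,"ax":0,"ay":0,"az":-1.54},{"x":0,"y":0,"z":-0.001,"ax":0,"ay":0,"az":-1.634}]' >/dev/null; python3 -m jog '[{"x":0,"y":0,"z":0,"ax":0,"ay":0,"az":0},{"x":0,"y":0,"z":0,"ax":0,"ay":0,"az":0}]'; python3 d.py .6062 .036 .092 98.8
```

```text
t: 21.2
eef_pos: [0.6056, 0.0331, 0.0924]
tool_rot: [-0.002, -0.075, 0.997, -0.001]
contact_force: [-8.5, -5.7, 10.7]
gripper_width: 0.452
grasp_force: 51.5
{'shift': array([-0.0011,  0.0028,  0.0004]), 'az': np.float64(-0.0044), 'curyaw': np.float64(98.55), 'tilt': array([-0.0035, -0.0022, -1.    ]), 'q7': np.float64(1.773)}
F [-8.5 -5.7 10.7] T [-1.145  2.153  0.015] pos [0.6056 0.0331 0.0924] q7 1.7729181790451605 w 0.45161185553464855 51.49700939655304
```

```bash
python3 -m jog '[{"x":0,"y":0,"z":0,"ax":0,"ay":0,"az":0},{"x":0,"y":0,"z":0,"ax":0,"ay":0,"az":0},{"x":0,"y":0,"z":0,"ax":0,"ay":0,"az":0},{"x":0,"y":0,"z":0,"ax":0,"ay":0,"az":0},{"x":0,"y":0,"z":-0.03,"ax":0,"ay":0,"az":0},{"x":0,"y":0,"z":-0.08,"ax":0,"ay":0,"az":0.1},{"x":0,"y":0,"z":-0.12,"ax":0,"ay":0,"az":0.25},{"x":0,"y":0,"z":-0.12,"ax":0,"ay":0,"az":0.4},{"x":0,"y":0,"z":-0.12,"ax":0,"ay":0,"az":0.55},{"x":0,"y":0,"z":-0.12,"ax":0,"ay":0,"az":0.7},{"x":0,"y":0,"z":-0.12,"ax":0,"ay":0,"az":0.85},{"x":0,"y":0,"z":-0.12,"ax":0,"ay":0,"az":1.0}]' 1 >/dev/null;  python3 -m jog '[{"x":0,"y":0,"z":0,"ax":0,"ay":0,"az":0.15},{"x":0,"y":0,"z":0,"ax":0,"ay":0,"az":0.3},{"x":0,"y":0,"z":0,"ax":0,"ay":0,"az":0.45},{"x":0,"y":0,"z":0,"ax":0,"ay":0,"az":0.53},{"x":0,"y":0,"z":0,"ax":0,"ay":0,"az":0.53},{"x":0,"y":0,"z":0,"ax":0,"ay":0,"az":0.53}]'; python3 look.py w6; python3 rib.py w6 .119; python3 body.py w6; python3 d.py .6062 .036 .092 10.8
```

```text
t: 23.0
eef_pos: [0.6074, 0.0367, 0.2117]
tool_rot: [0.0, 0.635, 0.773, -0.0]
contact_force: [0.4, 0.0, -0.4]
gripper_width: 1.003
grasp_force: 0.0
w6 cap c [0.6043485  0.03464963] rib len [ 4.34916895 13.95059404] area 1428 rib dir 96.9 radial dir 96.2 r mm 8.801963851236467
body [0.60756479 0.03290267 0.20713073] 11.867716478383574 -8.629680633544922
w6 left edge: tilt,pos (np.float64(-0.55), np.float64(-25.58), 42) right (np.float64(-1.33), np.float64(22.45), 27) upper (np.float64(0.12), np.float64(-23.35), 67)
{'shift': array([-0.0003, -0.0013,  0.1198]), 'az': np.float64(0.0059), 'curyaw': np.float64(11.14), 'tilt': array([ 1.e-04,  0.e+00, -1.e+00]), 'q7': np.float64(0.372)}
F [ 0.3 -0.3  0.8] T [ 0.011 -0.006  0.021] pos [0.6074 0.0366 0.2118] q7 0.3721520663297131 w 1.0000023528103938 0.0[ WARN:0@0.372] global loadsave.cpp:1063 imwrite_ Unsupported depth image for selected encoder is fallbacked to CV_8U.
```

View pics/body_w6.png

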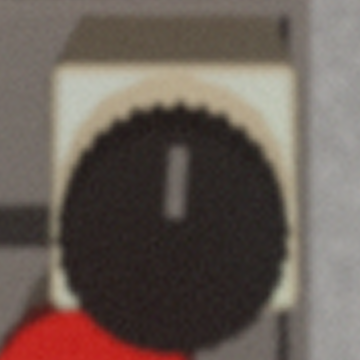

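The picture shows the bottle square in the lane, its top edge level at y≈65. The rib at (177,180) points along the lane's +y. Rib minus body has turned about 86–89° from the stop, i.e. a quarter turn. I'll grip the cap and lift.

```bash
python3 -m jog '[{"x":-0.0025,"y":-0.001,"z":0.05,"ax":0,"ay":0,"az":0},{"x":-0.0025,"y":-0.001,"z":0.09,"ax":0,"ay":0,"az":0},{"x":-0.0025,"y":-0.001,"z":0.119,"ax":0,"ay":0,"az":0},{"x":-0.0025,"y":-0.001,"z":0.119,"ax":0,"ay":0,"az":0},{"x":-0.0025,"y":-0.001,"z":0.119,"ax":0,"ay":0,"az":0}]' >/dev/null; python3 -m jog '[{"x":0,"y":0,"z":0,"ax":0,"ay":0,"az":0},{"x":0,"y":0,"z":0,"ax":0,"ay":0,"az":0},{"x":0,"y":0,"z":0,"ax":0,"ay":0,"az":0},{"x":0,"y":0,"z":0,"ax":0,"ay":0,"az":0},{"x":0,"y":0,"z":0,"ax":0,"ay":0,"az":0},{"x":0,"y":0,"z":0,"ax":0,"ay":0,"az":0},{"x":0,"y":0,"z":0,"ax":0,"ay":0,"az":0},{"x":0,"y":0,"z":0,"ax":0,"ay":0,"az":0}]' 0 60; python3 d.py .6062 .036 .092 10.8; python3 -m jog '[{"x":0,"y":0,"z":-0.01,"ax":0,"ay":0,"az":0},{"x":0,"y":0,"z":-0.025,"ax":0,"ay":0,"az":0},{"x":0,"y":0,"z":-0.045,"ax":0,"ay":0,"az":0},{"x":0,"y":0,"z":-0.065,"ax":0,"ay":0,"az":0},{"x":0,"y":0,"z":-0.085,"ax":0,"ay":0,"az":0},{"x":0,"y":0,"z":-0.1,"ax":0,"ay":0,"az":0},{"x":0,"y":0,"z":-0.11,"ax":0,"ay":0,"az":0},{"x":0,"y":0,"z":-0.11,"ax":0,"ay":0,"az":0},{"x":0,"y":0,"z":-0.11,"ax":0,"ay":0,"az":0},{"x":0,"y":0,"z":-0.11,"ax":0,"ay":0,"az":0}]'; python3 d.py .6062 .036 .2 10.8; python3 look.py w7; python3 - <<'E'
from station import *
from h import *
t=read_camera("top")[:,:,::-1].copy(); pt=camera_params("top"); red=(t[:,:,2]>110)&(t[:,:,1]<60)
for uv in [(292,219),(346,215)]: c,s,_=blob(red,uv); print("pot",c,s[4])
s=read_camera("scene"); ps=camera_params("scene"); cv2.imwrite("pics/scene7.png",s[:,:,::-1])
# tilt of the bottle: bright region near predicted bottle in scene view
o=get_obs()["eef_pos"]; print("pred bottle base,cap px",proj(ps,[[o[0],o[1],.114],[o[0],o[1],.23]]))
print(get_obs()["joint_vel"].round(4))
E
```

```text
t: 24.35
eef_pos: [0.6074, 0.0338, 0.094]
tool_rot: [0.0, 0.636, 0.772, 0.001]
contact_force: [-0.9, 0.2, 7.2]
gripper_width: 0.445
grasp_force: 59.4
{'shift': array([ 0.0024, -0.0008,  0.002 ]), 'az': np.float64(0.0035), 'curyaw': np.float64(11.0), 'tilt': array([ 1.3e-03,  6.0e-04, -1.0e+00]), 'q7': np.float64(0.472)}
F [-0.9  0.2  7.2] T [ 0.043  0.347 -0.031] pos [0.6074 0.0338 0.094 ] q7 0.4719756275061344 w 0.4451888456922038 59.36860263347626
t: 25.35
eef_pos: [0.6061, 0.0339, 0.2018]
tool_rot: [-0.001, 0.636, 0.772, -0.001]
contact_force: [-0.2, 0.8, -2.5]
gripper_width: 0.444
grasp_force: 60.7
{'shift': array([0.0021, 0.0005, 0.0018]), 'az': np.float64(0.0036), 'curyaw': np.float64(11.01), 'tilt': array([-1.8e-03, -3.0e-04, -1.0e+00]), 'q7': np.float64(0.383)}
F [-0.2  0.8 -2.5] T [-0.007  0.021  0.003] pos [0.6061 0.0339 0.2018] q7 0.38294103733545626 w 0.4441063772747572 60.6506073474884
pot [346.5621118  215.01242236] 322
pot [346.5621118  215.01242236] 322
pred bottle base,cap px [[356.04365892 240.45976891]
 [357.98192614 191.89232516]]
[-0.0021 -0.0028  0.0036 -0.0023  0.0006  0.     -0.0002]
```

```bash
python3 - <<'E'
from station import *
from h import *
im=cv2.imread("pics/scene7.png"); i=im.astype(int); m=((i[:,:,2]-i[:,:,0]>12)&(i[:,:,2]>110)&(i[:,:,1]>95)).astype(np.uint8)
m=cv2.morphologyEx(m,cv2.MORPH_OPEN,np.ones((3,3))); c,s,b=blob(m,(357,222)); print(c,s,cv2.minAreaRect(np.argwhere(b)[:,::-1].astype(np.float32)))
red=(i[:,:,2]>110)&(i[:,:,1]<60)
a=cv2.imread("pics/scene0.png").astype(int); ra=(a[:,:,2]>110)&(a[:,:,1]<60)
for uv in [(363,247),(335,279)]: print(blob(ra,uv)[0],blob(ra,uv)[1],blob(red,uv)[0],blob(red,uv)[1])
ps=camera_params("scene"); o=get_obs()["eef_pos"]
for sx in(-.025,.025):
  for sy in(-.025,.025): 
    k=np.radians(10.8); print(proj(ps,[[o[0]+sx*np.cos(k)-sy*np.sin(k),o[1]+sx*np.sin(k)+sy*np.cos(k),z] for z in(.112,.192)]).round(0).tolist())
E
```

```text
[356.02359882 213.33628319] [340 206  34  16 339] ((356.379638671875, 213.62998962402344), (32.93718719482422, 14.527721405029297), 2.2025983333587646)
[362.7877551  245.69795918] [352 239  23  14 245] [368.39130435 247.59782609] [362 241  13  12  92]
[334.24382716 277.15432099] [323 269  24  17 324] [334.24539877 277.26380368] [323 269  24  17 326]
[[339.0, 245.0], [340.0, 212.0]]
[[350.0, 231.0], [351.0, 199.0]]
[[363.0, 252.0], [364.0, 219.0]]
[[372.0, 238.0], [374.0, 205.0]]
```

```bash
python3 -c "
from station import *
print(hand_in())"
```

```text
the job is handed in; nothing more can be done
None
```

I handed the job in with the bottle held still by its cap, upright and clear of the organiser, after screwing the cap to its stop and backing it off about 86–89°; the cap first bottomed with the bottle twisted about 3.6° in the lane, so I re-seated it square and confirmed the stop again before backing off; the right pot did not move, the left pot was half hidden in my last pictures, and I did not re-check the slide box.

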